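# Show the timer relay's pins to the inspection camera

## Robot

A 6-joint arm with a two-finger parallel gripper is mounted at the origin on the work surface. World frame = base frame: x ahead of the robot, y to its left, z up, the work surface at z = 0. Lengths are in m, angles in rad, forces in N, time in s.
With the tool pointing down it reaches from about 0.425 to 0.95 m from the base axis. Payload 3.5 kg.
Tool frame: the origin (TCP) lies at the very end of the fingers, on their centre line; the grasp point (between the pads) lies 19 mm behind it (ctrl.grip_point_offset is the distance from the TCP to the grasp point, in m); z points along the fingers, y is the line along which they close (so a half turn about z gives the same grasp; the last joint's range is limited). The gripper opens to 85 mm and grips with 20 to 120 N. Pads are 22 mm wide; open, the fingers measure 114 mm over their backs; the gripper's body (76 mm by 85 mm) begins 54 mm behind the grasp point. The pads swing forward as they close: fully open they stand 13 mm farther back than shut.
Start: joints at [1.148, 0.286, 1.577, -0, 1.279, -0.15], TCP at [0.182, 0.65, 0.231] pointing down, gripper open.
Joint ranges: [-2.77, 2.77], [-0.9, 2.22], [0.21, 2.48], [-1.53, 4.67], [0.24, 2.81], [-2.84, 2.84]. Speed limits (rad/s): [2.79, 2.79, 3.14, 3.14, 3.14, 3.14].

## Interface

Orientations are given as a unit quaternion [x, y, z, w].
In Python, from plant import ctrl gives the robot as it stands. The module is installed in compiled form; this text tells all that it offers.
- The arm moves only by the shell command python3 -m pendant 'ROWS' [OPENING] [FORCE]. ROWS is JSON, a list of rows, each an object of numbers: "dx", "dy", "dz": the shift along the tool's x, y, z in cm; "twist": the turn about the tool's z in degrees. A call has 1 to 10 rows; each row is the pose to reach, as a shift and turn from the pose commanded when the call began, along the tool's axes at that moment; what a row does not reach only later rows make up. A row lasts 1/8 s, in which the tool goes at most 62.5 mm and 10.7 degrees, less where a joint would pass 70% of its speed; a pose out of reach is approached as far as the arm can. A call with a gripper value outside its range is refused whole. OPENING is the opening in per cent of the stroke, from 0 (shut) to 100 (fully open), set as the call begins (- or left out, the last holds). The fingers move at their own pace and stop on an object; FORCE is the grip in N (left out, the last holds). Time passes only in rows, so rows that repeat a pose let the fingers close. It gives the time, the measured TCP pose, the force, the opening and the grip force at its end, in the units of the state.
- ctrl.get_state(): the state, without advancing time (a new reading comes with each control period).
- ctrl.read_camera(name): name is "side" or "top" or "wrist"; returns a dict with "img" (480x640x3 uint8, red, green, blue), "depth" (480x640 float32, m along the optical axis (not along the pixel's ray), 0 where there is no reading), "camera_matrix" (3x3 intrinsics, pixels), "xyz" and "rotation" of the camera in the world; the wrist camera has in their place "tool_from_camera" (4x4, takes a point from camera to tool coordinates, whose origin is the TCP and whose axes are the flange's). Camera axes: x right, y up, looking along -z (the intrinsics and any distortion apply to the point x, -y, -z); pixel columns grow to the right and rows downward; lengths in m; the calibration is good to about 2 mm. A picture is of the moment at which its call begins: read the wrist's pose just before it.
- ctrl.sign_off(): hands the job in; it is judged then, once.
The state is a dict: "time": time; "qpos": joint angles; "dq": joint speeds; "joint_efforts": joint torques, N m; "eef_pos": TCP position; "tcp_rot": TCP orientation; "contact_force": force on the tool from outside, world axes, zero at the start; "wrist_torque": the same for the moment, N m; "opening": opening from 0.0 (shut) to 1.0 (fully open); "finger_force": force on a finger pad.
Only numpy, scipy, OpenCV 4.12 (cv2) and the standard library are available. Lean on these libraries where they do the work, as an engineer would, in place of code of your own. Each camera call takes 0.05 s, during which the arm holds its last target. There are 200 camera calls.

## Task

Switch the supply off by pushing the isolator's toggle lever fully over to its far side, then unplug the timer relay (the tallest of the three, with the round knob on top) and hold it up to the inspection camera, clear of everything: pin face squarely towards the lens, centred on it and about 11 cm from the glass, with the long way of its oblong pin face running left-right in the camera's picture. Finish while still holding it there, at rest in the gripper; do not let go. Leave the other two relays plugged in, do not push against the camera, and leave the other things on the bench where they are.

Things in the scene. Friction and masses are not known exactly. Their poses are not given: they have to be found in the camera images.
- timer: Timer relay: grey block, 40 (own x) x 28 mm (own y), tallest of the three, round knob on top; in any socket. Origin: centre of its pin face (underside of the foot); own z up to the knob. Foot 28 x 19 mm, z 0 to 10 mm, loose in the socket (1.5 mm play, no latch); pins reach 6 mm below the pin face. Body z 10 to 74 mm, flat sides; knob 22 mm wide, to z 82 mm. 0.08 to 0.15 kg.
- relay_b: An ordinary plug-in relay, same 40 x 28 mm outline as the timer relay but only 50 mm high from its pin face, flat top. Origin: centre of its pin face, z up. Stays plugged in.
- relay_c: A second ordinary relay, identical to the other one. Stays plugged in.
- panel: Training panel fixed to the bench: plate 120 (own x) x 210 mm (own y), three black sockets 60 mm apart in a row along own y, the middle one at its centre; sockets 64 x 46 mm, tops 42 mm above the bench. Relays stand in them with own x along the panel's x: free space before and behind each, 32 mm between neighbours. Origin: centre of its underside.
- cam_stand: The inspection camera's fixed stand: dark steel base plate 110 x 100 mm, two uprights 85 mm high, the grey camera head between them. Origin: underside, on the bench; the lens looks towards its own -x and up.
- lens (a point): Centre of the front glass of the inspection camera, within a white ring light 54 mm across, about 116 mm above the bench. Own z is the lens axis, pointing out of the lens: 60 degrees above level, back towards the robot's side. Own y is level (left-right in the camera's picture).
- supply (a joint): Supply isolator's toggle lever: 0 = fully leaning to the robot's side (ON), 1.0 rad = fully over to the far side (OFF); starts at 0 to 0.15. Pivot 22 mm above the bench along the block's own y; 80 mm from pivot to ball centre; at value v it leans v - 0.5 rad from upright towards the block's +x. Stays where it is left; needs under 2 N at the ball.
- supply_tip (a point): Centre of the black ball (26 mm across) on the end of the isolator lever; turns with the lever, 92 to 102 mm above the bench.
- supply_base: The isolator's grey block, 70 x 50 x 25 mm, fixed to the bench. Origin: centre of its underside; the lever swings in its own x-z plane, OFF is towards its own +x (roughly away from the robot).
- ferrule_box: Small open clear box with red wire ferrules, 50 x 95 x 26 mm, loose. Origin: centre of the underside. Not to be disturbed.
- screwdriver: Red-handled screwdriver, about 190 mm, lying flat, loose. Not to be disturbed.
- pliers: Red-handled pliers, about 170 mm, lying flat, loose. Origin at the joint. Not to be disturbed.
- stripper: Black wire stripper, about 185 mm, lying flat, loose. Origin at its joint. Not to be disturbed.
- phone: Phone, 75 x 150 x 9 mm, lying flat, loose. Not to be disturbed.
There are look-alikes about, which are no part of the job. Several things have the shape of the supply_base; the one meant has the colours described above. Leave any blue look-alike of the timer alone.

How it is judged:
By the outcome, as a careful person would: the job done as asked, in the order asked, and still so for the second after the job is handed in, while the arm keeps its last pose, push and grip.
It also fails if it takes over 45 s, if anything falls off the work surface, if the arm or the gripper's body presses on something with over 40 N, if the wrist force passes 120 N, or if a joint passes its speed limit or range.

## Working session

There is one attempt and no reset: what is moved stays moved. The work goes in short steps, Python scripts to look and compute and a shell command to move; the robot and the scene stay as the last step left them, time stands still between calls to the robot, and variables do not carry over. Pictures are saved under pics/ and viewed, at most 10 in all, crops included, and the job is handed in when it is done.

```bash
mkdir -p pics; cat > h.py <<'E'
import numpy as np, cv2
from plant import ctrl
from scipy.spatial.transform import Rotation as R
def shot(n):
    s=ctrl.get_state(); c=ctrl.read_camera(n)
    if n=='wrist':
        T=np.eye(4);T[:3,:3]=R.from_quat(s['tcp_rot']).as_matrix();T[:3,3]=s['eef_pos']
        M=T@np.array(c['tool_from_camera']); c['Rw'],c['t']=M[:3,:3],M[:3,3]
    else: 
        r=np.array(c['rotation']); c['Rw']=r if r.shape==(3,3) else R.from_quat(r).as_matrix(); c['t']=np.array(c['xyz'])
    return c
def save(c,f,crop=None,scale=1):
    im=c['img'][:,:,::-1]
    if crop: a,b,d,e=crop; im=im[b:e,a:d]
    cv2.imwrite(f,cv2.resize(im,None,fx=scale,fy=scale))
def ray(c,u,v):
    K=np.array(c['camera_matrix']); d=np.array([(u-K[0,2])/K[0,0],-(v-K[1,2])/K[1,1],-1.]); return c['Rw']@d
def plane(c,u,v,z):
    d=ray(c,u,v); return c['t']+d*(z-c['t'][2])/d[2]
def cloud(c):
    K=np.array(c['camera_matrix']); v,u=np.mgrid[:480,:640]; D=c['depth']
    P=np.stack([(u-K[0,2])/K[0,0]*D,-(v-K[1,2])/K[1,1]*D,-D],-1); W=P@c['Rw'].T+c['t']; W[D==0]=np.nan; return W
E
python3 - <<'E'
from h import *
for n in ('top','side'):
    c=shot(n); save(c,f'pics/{n}1.png'); print(n,c['t'],c['Rw'].round(3).tolist(),np.array(c['camera_matrix']).tolist(),[k for k in c])
    np.save(n+'1.npy',cloud(c)); 
print(ctrl.get_state(), ctrl.grip_point_offset)
E
```

```text
top [0.44343636 0.04502232 1.01676733] [[-0.016, 0.997, -0.077], [-1.0, -0.016, 0.001], [-0.0, 0.077, 0.997]] [[451.18216372291886, 0.0, 317.3067675776613], [0.0, 451.18216372291886, 226.06840220307743], [0.0, 0.0, 1.0]] ['img', 'depth', 'camera_matrix', 'xyz', 'rotation', 'Rw', 't']
side [0.48886807 0.85209055 0.90862618] [[-0.999, 0.022, -0.031], [-0.037, -0.719, 0.694], [-0.007, 0.695, 0.719]] [[565.6776473010244, 0.0, 321.34348306326], [0.0, 565.6776473010244, 234.5952671340345], [0.0, 0.0, 1.0]] ['img', 'depth', 'camera_matrix', 'xyz', 'rotation', 'Rw', 't']
{'time': 0.1, 'qpos': array([ 1.14803923e+00,  2.87132527e-01,  1.57800660e+00, -5.77243994e-07,
        1.27860832e+00, -1.50005196e-01]), 'dq': array([-0.00180282, -0.00340733, -0.00256348, -0.00254444, -0.00128532,
        0.00043889]), 'joint_efforts': array([ 6.80787125e-04, -4.07294762e+01, -2.93701476e+01, -1.15839362e-04,
        3.39782840e-03, -9.58501460e-06]), 'eef_pos': array([0.18156541, 0.64951455, 0.23006152]), 'tcp_rot': array([ 1.35953455e-01,  9.90714640e-01, -1.03359537e-03, -3.04080906e-04]), 'contact_force': array([ 0.21450898, -1.25760203,  0.24809761]), 'wrist_torque': array([ 0.02496863, -0.03065243,  0.00244074]), 'finger_force': 0.0, 'opening': 0.9997065635830331} 0.0187
```

View pics/top1.png

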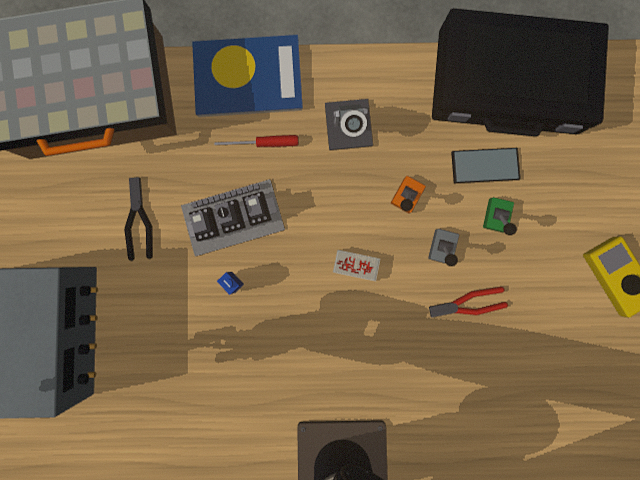

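View pics/side1.png

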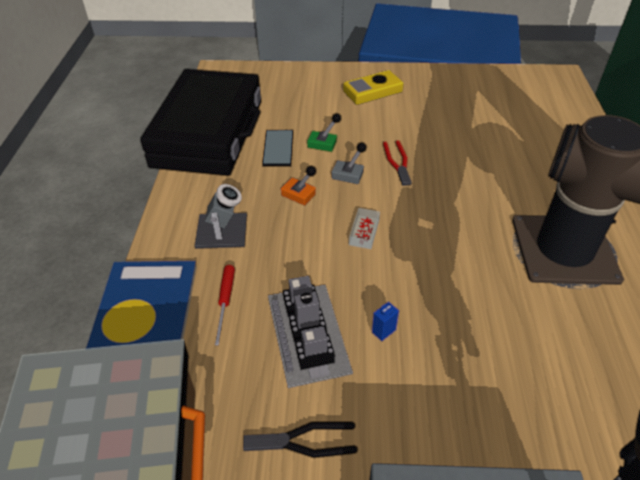

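The top view shows the grey isolator at about (445,246) with its ball at (451,260), and the panel at (233,217). The timer is in the middle socket, with its knob at (223,213). The lens ring is at (352,123) and the blue decoy at (230,283). The side view agrees: isolator at (348,170), panel at (308,325), lens ring at (228,196). Next I'll measure each of these.

```bash
cat > m.py <<'E'
from h import *
np.set_printoptions(precision=4,suppress=True)
for n,rois in (('top',dict(ball=(440,250,464,270),lens=(333,105,372,140),panel=(175,170,292,262),block=(425,225,465,268))),('side',dict(ball=(352,140,370,156),lens=(213,180,245,210),panel=(262,270,355,390),block=(325,155,368,188)))):
    W=np.load(n+'1.npy'); im=cv2.imread(f'pics/{n}1.png'); hsv=cv2.cvtColor(im,cv2.COLOR_BGR2HSV).astype(int)
    v,u=np.mgrid[:480,:640]
    def roi(k): a,b,c,d=rois[k]; return (u>=a)&(u<c)&(v>=b)&(v<d)
    z=W[...,2]; S,V=hsv[...,1],hsv[...,2]
    m=roi('ball')&(V<70)&(z>.075); P=W[m]; A=np.c_[2*P,np.ones(len(P))]; s=np.linalg.lstsq(A,(P**2).sum(1),rcond=None)[0]
    print(n,'ball px',m.sum(),np.array([u[m].mean(),v[m].mean()]),'mean',P.mean(0),'fit',s[:3],'r',np.sqrt(s[3]+s[:3]@s[:3]))
    m=roi('lens')&(V>175)&(S<50)&(z>.08); P=W[m]; c=np.array([u[m].mean(),v[m].mean()])
    nrm=np.linalg.svd(P-P.mean(0))[2][2]; nrm*=np.sign(nrm[2])
    e=cv2.fitEllipse(cv2.convexHull(np.c_[u[m],v[m]].astype(np.int32)))
    print(' lens',m.sum(),'ellipse',e,'mean',P.mean(0),'normal',nrm,'elev',np.degrees(np.arcsin(nrm[2])))
    for k,lo,hi,sm in (('panel',.095,.125,255),('panel',.074,.09,255),('panel',.004,.02,80),('panel',.036,.09,255),('block',.018,.032,60)):
        m=roi(k)&(z>lo)&(z<hi)&(S<sm); P=W[m]
        r=cv2.minAreaRect((P[:,:2]*1000).astype(np.float32)); print(' ',k,lo,hi,m.sum(),'mean',P.mean(0),'rect mm',np.round(r[0],1),np.round(r[1],1),round(r[2],1))
E
python3 m.py
```

```text
top ball px 119 [450.7143 259.4874] mean [ 0.4419 -0.2235  0.1049] fit [ 0.441  -0.226   0.0961] r 0.013190583211953927
 lens 190 ellipse ((353.3626403808594, 122.94864654541016), (23.916166305541992, 25.5930233001709), 66.07611846923828) mean [ 0.7232 -0.0308  0.1173] normal [-0.5054 -0.0352  0.8622] elev 59.56280225870939
  panel 0.095 0.125 295 mean [0.5427 0.2334 0.1086] rect mm [543.8 234.6] [41. 28.] 15.5
  panel 0.074 0.09 575 mean [0.5423 0.2347 0.0826] rect mm [543.5 234.9] [ 40.4 148.4] 15.5
  panel 0.004 0.02 2343 mean [0.5342 0.2264 0.0087] rect mm [544.4 235. ] [120.5 209.7] 15.5
  panel 0.036 0.09 1638 mean [0.5402 0.2301 0.0586] rect mm [543.5 235.2] [ 64.5 166.8] 15.6
  block 0.018 0.032 501 mean [ 0.4755 -0.2306  0.026 ] rect mm [ 471.4 -233.8] [49.1 69.8] 74.0
side ball px 69 [360.9275 147.1014] mean [ 0.4416 -0.2161  0.099 ] fit [ 0.4414 -0.219   0.097 ] r 0.009261578163516837
 lens 77 ellipse ((229.67654418945312, 192.4905548095703), (21.6763858795166, 22.703964233398438), 75.52900695800781) mean [ 0.7258 -0.014   0.1148] normal [-0.4849  0.0113  0.8745] elev 60.98717107756221
  panel 0.095 0.125 359 mean [0.544  0.2411 0.1055] rect mm [544.2 237.1] [39.8 30.1] 15.1
  panel 0.074 0.09 754 mean [0.5425 0.2455 0.0803] rect mm [544.1 237.2] [ 40.4 150.1] 15.6
  panel 0.004 0.02 1816 mean [0.5346 0.269  0.0075] rect mm [544.  238.2] [119.6 210.9] 15.5
  panel 0.036 0.09 2287 mean [0.5423 0.2553 0.0585] rect mm [543.9 237.4] [ 64.7 168.2] 15.7
  block 0.018 0.032 346 mean [ 0.4708 -0.2263  0.0232] rect mm [ 471.3 -230.2] [52.1 71.6] 73.2
```

```bash
cat >> h.py <<'E'
def to(p,yaw=None):
    s=ctrl.get_state(); r=R.from_quat(s['tcp_rot']); d=r.inv().apply(np.array(p)-s['eef_pos'])*100
    x=r.as_matrix()[:,0]; a=np.degrees(np.arctan2(x[1],x[0])); zz=r.as_matrix()[:,2]
    print('t',round(s['time'],2),'pos',s['eef_pos'].round(4),'yaw_x',a.round(1),'toolz',zz.round(3),'d cm',d.round(2), '' if yaw is None else 'twist %.1f'%(-((yaw-a+180)%360-180)),'F',s['contact_force'].round(1),'open',round(s['opening'],3),'ff',round(s['finger_force'],1),'q',s['qpos'].round(2))
E
python3 -m pendant '[{"dx":-43.3,"dy":-29.4},{"dx":-43.3,"dy":-29.4},{"dx":-43.3,"dy":-29.4},{"dx":-43.3,"dy":-29.4},{"dx":-43.3,"dy":-29.4},{"dx":-43.3,"dy":-29.4},{"dx":-43.3,"dy":-29.4},{"dx":-43.3,"dy":-29.4},{"dx":-43.3,"dy":-29.4},{"dx":-43.3,"dy":-29.4}]' 0
python3 -c "
from h import *
to((.399,-.2105,.23));to((.399,-.2105,.078))"
```

```text
t 0.1 pos [0.1816 0.6495 0.2301] yaw_x 164.4 toolz [-0.001 -0.002 -1.   ] d cm [-44.11 -76.96   0.16]  F [ 0.2 -1.3  0.2] open 1.0 ff 0.0 q [ 1.15  0.29  1.58 -0.    1.28 -0.15]
t 0.1 pos [0.1816 0.6495 0.2301] yaw_x 164.4 toolz [-0.001 -0.002 -1.   ] d cm [-44.11 -76.93  15.36]  F [ 0.2 -1.3  0.2] open 1.0 ff 0.0 q [ 1.15  0.29  1.58 -0.    1.28 -0.15]$[0]: bad value
```

```bash
python3 -m pendant '[{"dx":-5,"dy":-3.4},{"dx":-10,"dy":-6.8},{"dx":-15,"dy":-10.2},{"dx":-20,"dy":-13.6},{"dx":-25,"dy":-17},{"dx":-30,"dy":-20.4},{"dx":-35,"dy":-23.8},{"dx":-40,"dy":-27.2},{"dx":-43.3,"dy":-29.4}]' 0
python3 -c "
from h import *
to((.399,-.2105,.23));to((.399,-.2105,.078))"
```

```text
t 0.1 pos [0.1816 0.6495 0.2301] yaw_x 164.4 toolz [-0.001 -0.002 -1.   ] d cm [-44.11 -76.96   0.16]  F [ 0.2 -1.3  0.2] open 1.0 ff 0.0 q [ 1.15  0.29  1.58 -0.    1.28 -0.15]
t 0.1 pos [0.1816 0.6495 0.2301] yaw_x 164.4 toolz [-0.001 -0.002 -1.   ] d cm [-44.11 -76.93  15.36]  F [ 0.2 -1.3  0.2] open 1.0 ff 0.0 q [ 1.15  0.29  1.58 -0.    1.28 -0.15]$[0]: bad value
```

```bash
python3 -m pendant '[{"dx":-5,"dy":-3.4,"dz":0,"twist":0},{"dx":-10,"dy":-6.8,"dz":0,"twist":0},{"dx":-15,"dy":-10.2,"dz":0,"twist":0},{"dx":-20,"dy":-13.6,"dz":0,"twist":0},{"dx":-25,"dy":-17,"dz":0,"twist":0},{"dx":-30,"dy":-20.4,"dz":0,"twist":0},{"dx":-35,"dy":-23.8,"dz":0,"twist":0},{"dx":-40,"dy":-27.2,"dz":0,"twist":0},{"dx":-43.3,"dy":-29.4,"dz":0,"twist":0}]' 0
python3 -c "
from h import *
to((.399,-.2105,.23));to((.399,-.2105,.078))"
```

```text
time: 1.23
eef_pos: [0.5207, 0.2479, 0.2308]
tcp_rot: [0.137, 0.991, -0.0, -0.0]
contact_force: [0.6, 0.7, 0.0]
opening: -0.003
finger_force: 0.0
t 1.23 pos [0.5207 0.2479 0.2308] yaw_x 164.3 toolz [-0.001 -0.    -1.   ] d cm [ -0.72 -47.42   0.11]  F [0.6 0.7 0. ] open -0.003 ff 0.0 q [ 0.27  0.07  1.82 -0.    1.25 -1.03]
t 1.23 pos [0.5207 0.2479 0.2308] yaw_x 164.3 toolz [-0.001 -0.    -1.   ] d cm [ -0.73 -47.41  15.31]  F [0.6 0.7 0. ] open -0.003 ff 0.0 q [ 0.27  0.07  1.82 -0.    1.25 -1.03]
```

```bash
python3 -m pendant '[{"dx":-0.1,"dy":-6,"dz":0,"twist":0},{"dx":-0.2,"dy":-12,"dz":0,"twist":0},{"dx":-0.3,"dy":-18,"dz":0,"twist":0},{"dx":-0.4,"dy":-24,"dz":0,"twist":0},{"dx":-0.5,"dy":-30,"dz":0,"twist":0},{"dx":-0.6,"dy":-36,"dz":0,"twist":0},{"dx":-0.7,"dy":-42,"dz":0,"twist":0},{"dx":-0.7,"dy":-47.4,"dz":0,"twist":0},{"dx":-0.7,"dy":-47.4,"dz":0,"twist":0}]'
python3 -c "
from h import *
to((.399,-.2105,.078))"
```

```text
time: 2.35
eef_pos: [0.3974, -0.2108, 0.231]
tcp_rot: [0.139, 0.99, -0.0, -0.0]
contact_force: [0.9, 1.0, -0.5]
opening: -0.002
finger_force: 0.0
t 2.35 pos [ 0.3974 -0.2108  0.231 ] yaw_x 164.0 toolz [-0.001 -0.    -1.   ] d cm [-0.15  0.08 15.3 ]  F [ 0.9  1.  -0.5] open -0.002 ff 0.0 q [-0.71 -0.23  2.11 -0.    1.27 -2.01]
```

```bash
python3 -m pendant '[{"dx":0,"dy":0,"dz":6,"twist":0},{"dx":0,"dy":0,"dz":12,"twist":0},{"dx":0,"dy":0,"dz":15.2,"twist":0},{"dx":0,"dy":0,"dz":15.2,"twist":0}]'
python3 -c "
from h import *
to((.4825,-.235,.078))
c=shot('wrist');save(c,'pics/w1.png')"
```

```text
time: 2.85
eef_pos: [0.3968, -0.2053, 0.0764]
tcp_rot: [0.135, 0.991, 0.002, -0.003]
contact_force: [0.3, 0.9, 0.8]
opening: 0.008
finger_force: 0.0
t 2.85 pos [ 0.3968 -0.2053  0.0764] yaw_x 164.4 toolz [-0.006  0.005 -1.   ] d cm [-9.06 -0.56 -0.23]  F [0.3 0.9 0.8] open 0.008 ff 0.0 q [-0.71 -0.02  2.23  0.    0.94 -2.  ]
```

```bash
python3 -m pendant '[{"dx":-2,"dy":-0.4,"dz":0,"twist":0},{"dx":-3.5,"dy":-0.5,"dz":0,"twist":0},{"dx":-5,"dy":-0.5,"dz":0,"twist":0},{"dx":-6.5,"dy":-0.5,"dz":0,"twist":0},{"dx":-8,"dy":-0.5,"dz":0,"twist":0},{"dx":-8.6,"dy":-0.5,"dz":0,"twist":0},{"dx":-8.6,"dy":-0.5,"dz":0,"twist":0}]'
python3 -c "
from h import *
to((.4825,-.235,.078))"
```

```text
time: 3.78
eef_pos: [0.4805, -0.2362, 0.0791]
tcp_rot: [0.136, 0.991, 0.0, 0.0]
contact_force: [-0.2, -0.3, -0.4]
opening: 0.003
finger_force: 0.0
t 3.77 pos [ 0.4805 -0.2362  0.0791] yaw_x 164.4 toolz [ 0.  0. -1.] d cm [-0.16  0.17  0.11]  F [-0.2 -0.3 -0.4] open 0.003 ff 0.0 q [-0.65  0.16  2.03  0.    0.95 -1.94]
```

```bash
python3 -m pendant '[{"dx":-0.4,"dy":0,"dz":0,"twist":0},{"dx":-0.8,"dy":0,"dz":0,"twist":0},{"dx":-0.8,"dy":0,"dz":0,"twist":0}]'
python3 -c "
from h import *
W=cloud(shot('side'))
to((.4825,-.235,.078))
c=shot('side');save(c,'pics/s2.png',(280,100,400,200),5)"
```

```text
time: 4.15
eef_pos: [0.4863, -0.2377, 0.0789]
tcp_rot: [0.136, 0.991, 0.001, -0.002]
contact_force: [-4.6, 0.2, 1.3]
opening: 0.004
finger_force: 2.5
t 4.2 pos [ 0.4863 -0.2376  0.0789] yaw_x 164.4 toolz [-0.004  0.002 -1.   ] d cm [0.44 0.15 0.09]  F [-5.8  0.4  1.7] open 0.002 ff 2.5 q [-0.64  0.18  2.01 -0.    0.96 -1.94]
```

View pics/s2.png

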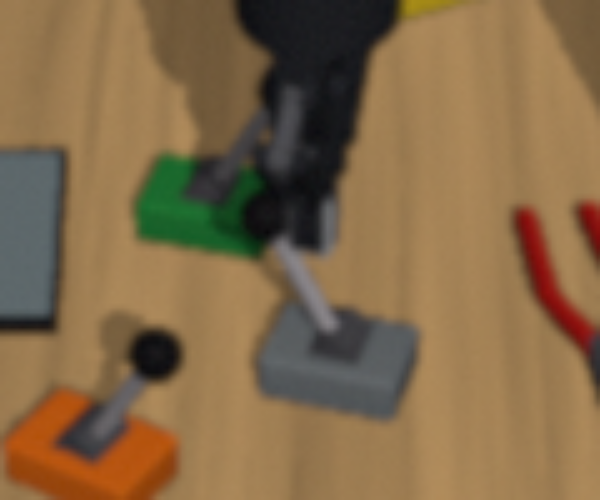

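The crop shows the grey lever leaning to the far side, with the ball at about (265,215) against the fingers. The push force rose to 5.8 N, so the lever is on its stop. I'll back off, rise and go to the timer.

```bash
python3 -m pendant '[{"dx":2,"dy":0,"dz":0,"twist":0},{"dx":3,"dy":0,"dz":-4,"twist":0},{"dx":3,"dy":0,"dz":-10,"twist":0},{"dx":3,"dy":0,"dz":-15.2,"twist":0},{"dx":3,"dy":0,"dz":-15.2,"twist":0}]' 100
python3 -c "
from h import *
to((.544,.236,.23),105.5)"
```

```text
time: 4.88
eef_pos: [0.4618, -0.2323, 0.238]
tcp_rot: [0.136, 0.991, -0.003, 0.006]
contact_force: [0.6, 0.1, -0.3]
opening: 0.999
finger_force: 0.0
t 4.88 pos [ 0.4618 -0.2323  0.238 ] yaw_x 164.4 toolz [ 0.011 -0.008 -1.   ] d cm [ 4.71 47.31  0.51] twist 58.9 F [ 0.6  0.1 -0.3] open 0.999 ff 0.0 q [-0.66 -0.08  1.96  0.    1.25 -1.96]
```

```bash
python3 -m pendant '[{"dx":0.5,"dy":5.5,"dz":0,"twist":7},{"dx":1,"dy":11,"dz":0,"twist":14},{"dx":1.6,"dy":16.5,"dz":0,"twist":21},{"dx":2.2,"dy":22,"dz":0,"twist":28},{"dx":2.8,"dy":28,"dz":0,"twist":35},{"dx":3.4,"dy":34,"dz":0,"twist":42},{"dx":4,"dy":40,"dz":0,"twist":50},{"dx":4.6,"dy":46,"dz":0,"twist":57},{"dx":4.7,"dy":47.3,"dz":0,"twist":58.9},{"dx":4.7,"dy":47.3,"dz":0,"twist":58.9}]'
python3 - <<'E'
from h import *
np.set_printoptions(precision=4,suppress=True)
to((.544,.236,.23),105.5)
c=shot('wrist'); save(c,'pics/w2.png'); W=cloud(c); z=W[...,2]
for lo,hi in ((.101,.109),(.11,.12),(.077,.087)):
    m=(z>lo)&(z<hi)&(np.abs(W[...,0]-.544)<.1)&(np.abs(W[...,1]-.236)<.12); P=W[m]
    if len(P)>20: print(lo,m.sum(),P.mean(0),cv2.minAreaRect((P[:,:2]*1000).astype(np.float32)))
to((.544,.236,.07),105.5)
E
```

```text
time: 6.12
eef_pos: [0.5406, 0.2391, 0.2299]
tcp_rot: [0.604, 0.797, -0.001, -0.001]
contact_force: [-0.3, 0.4, -0.4]
opening: 1.001
finger_force: 0.0
t 6.12 pos [0.5406 0.2391 0.2299] yaw_x 105.6 toolz [-0.002 -0.    -1.   ] d cm [-0.38  0.24 -0.01] twist 0.1 F [-0.3  0.4 -0.4] open 1.001 ff 0.0 q [ 0.24  0.11  1.79  0.    1.25 -0.03]
0.101 1013 [0.5455 0.2388 0.1054] ((546.0946655273438, 236.87149047851562), (40.05845642089844, 27.421283721923828), 15.89725112915039)
0.11 550 [0.546  0.2369 0.1135] ((546.14599609375, 236.6308135986328), (20.988243103027344, 20.661989212036133), 62.508113861083984)
0.077 2843 [0.5436 0.2459 0.0816] ((546.1882934570312, 236.8291778564453), (39.673709869384766, 146.93443298339844), 15.556408882141113)
t 6.17 pos [0.5407 0.2381 0.2301] yaw_x 105.6 toolz [-0.002 -0.001 -1.   ] d cm [-0.29  0.29 16.01] twist 0.1 F [-0.  -0.7  0.2] open 1.004 ff 0.0 q [ 0.24  0.1   1.79 -0.    1.25 -0.03]
```

View pics/w2.png

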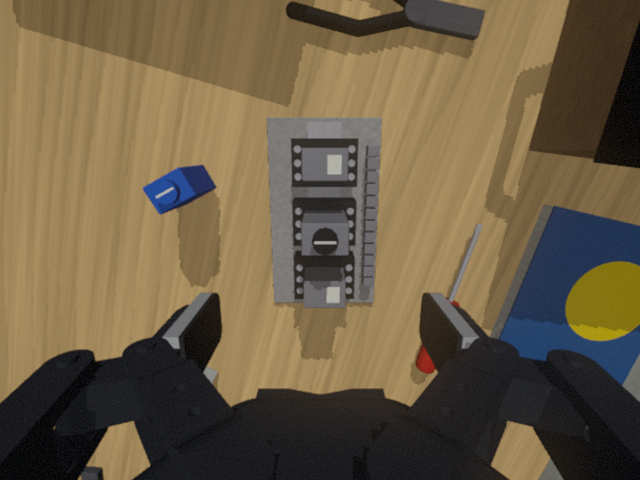

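The wrist view shows the timer's round knob at (325,242) between the two flat relays, with the pads open to either side. Its depth agrees with the top camera to within 2 mm. I'll go down and grip.

```bash
python3 -m pendant '[{"dx":-0.3,"dy":0.35,"dz":4,"twist":0},{"dx":-0.3,"dy":0.35,"dz":9,"twist":0},{"dx":-0.3,"dy":0.35,"dz":13,"twist":0},{"dx":-0.3,"dy":0.35,"dz":15.5,"twist":0},{"dx":-0.3,"dy":0.35,"dz":16.3,"twist":0},{"dx":-0.3,"dy":0.35,"dz":16.3,"twist":0}]'
python3 -c "
from h import *
to((.545,.2365,.067),105.7)"
```

```text
time: 6.92
eef_pos: [0.5454, 0.2353, 0.0684]
tcp_rot: [0.606, 0.796, -0.0, -0.0]
contact_force: [1.1, 0.2, 1.0]
opening: 0.996
finger_force: 0.0
t 6.92 pos [0.5454 0.2353 0.0684] yaw_x 105.4 toolz [-0. -0. -1.] d cm [ 0.13 -0.01  0.14] twist -0.3 F [1.1 0.2 1. ] open 0.996 ff 0.0 q [ 0.24  0.3   1.89 -0.    0.96 -0.03]
```

```bash
python3 -m pendant '[{"dx":0,"dy":0,"dz":0,"twist":0},{"dx":0,"dy":0,"dz":0,"twist":0},{"dx":0,"dy":0,"dz":0,"twist":0},{"dx":0,"dy":0,"dz":0,"twist":0},{"dx":0,"dy":0,"dz":0,"twist":0}]' 0 40
python3 -c "
from h import *
to((.545,.2365,.067),105.7)"
```

```text
time: 7.55
eef_pos: [0.5461, 0.2363, 0.0696]
tcp_rot: [0.605, 0.796, 0.001, 0.001]
contact_force: [-0.4, 0.5, 5.8]
opening: 0.461
finger_force: 41.3
t 7.55 pos [0.5461 0.2363 0.0696] yaw_x 105.5 toolz [ 0.002  0.    -1.   ] d cm [ 0.05 -0.1   0.26] twist -0.2 F [-0.4  0.5  5.8] open 0.461 ff 41.3 q [ 0.24  0.3   1.89 -0.    0.96 -0.03]
```

```bash
python3 -m pendant '[{"dx":0,"dy":0,"dz":-1,"twist":0},{"dx":0,"dy":0,"dz":-2.5,"twist":0},{"dx":0,"dy":0,"dz":-6,"twist":0},{"dx":0,"dy":0,"dz":-11,"twist":0},{"dx":0,"dy":0,"dz":-16,"twist":0},{"dx":0,"dy":0,"dz":-16,"twist":0}]'
python3 - <<'E'
from h import *
c=shot('side'); save(c,'pics/s3.png',(200,200,400,400),3)
to((.4184,-.2168,.23),163.8)
E
```

```text
time: 8.3
eef_pos: [0.5481, 0.2368, 0.2353]
tcp_rot: [0.605, 0.796, 0.005, 0.004]
contact_force: [0.5, 0.4, -1.1]
opening: 0.463
finger_force: 40.8
t 8.35 pos [0.5464 0.2364 0.2317] yaw_x 105.5 toolz [ 0.006  0.001 -1.   ] d cm [-4.026e+01 -2.443e+01  3.000e-02] twist -58.3 F [ 0.2 -0.5 -2.3] open 0.462 ff 40.8 q [ 0.24  0.11  1.78  0.    1.24 -0.03]
```

View pics/s3.png

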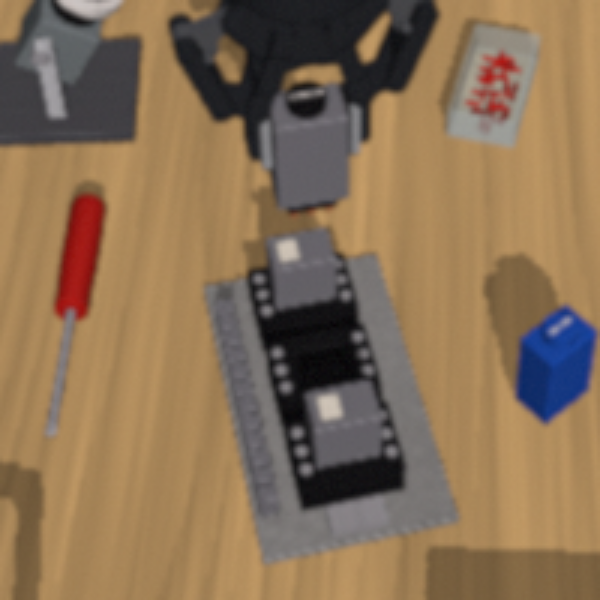

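The timer is out at crop (310,150), upright in the pads, and both other relays are still seated. The rows can't tilt the tool, so I'll swivel the timer about the pad line by pressing its lower edge against the fixed isolator block. That needs a light grip.

```bash
python3 -m pendant '[{"dx":-4.5,"dy":-2.7,"dz":0,"twist":-6.5},{"dx":-9,"dy":-5.4,"dz":0,"twist":-13},{"dx":-13.5,"dy":-8.1,"dz":0,"twist":-20},{"dx":-18,"dy":-10.8,"dz":0,"twist":-26},{"dx":-22.5,"dy":-13.5,"dz":0,"twist":-33},{"dx":-27,"dy":-16.3,"dz":0,"twist":-39},{"dx":-31.5,"dy":-19,"dz":0,"twist":-46},{"dx":-36,"dy":-21.8,"dz":0,"twist":-52},{"dx":-40.3,"dy":-24.4,"dz":0,"twist":-58.3},{"dx":-40.3,"dy":-24.4,"dz":0,"twist":-58.3}]'
python3 - <<'E'
from h import *
np.set_printoptions(precision=4,suppress=True)
to((.4184,-.2168,.048),163.8)
c=shot('side'); W=cloud(c); save(c,'pics/s4.png'); P=W[(abs(W[...,0]-.4184)<.06)&(abs(W[...,1]+.2168)<.06)&(W[...,2]>.12)]
print(len(P),P.min(0))
E
```

```text
time: 9.6
eef_pos: [0.4158, -0.2193, 0.2264]
tcp_rot: [0.144, 0.99, 0.001, -0.002]
contact_force: [0.9, -0.0, -0.8]
opening: 0.461
finger_force: 41.1
t 9.6 pos [ 0.4158 -0.2193  0.2264] yaw_x 163.5 toolz [-0.003  0.002 -1.   ] d cm [-0.25  0.3  17.84] twist -0.3 F [ 0.9 -0.  -0.8] open 0.461 ff 41.1 q [-0.7  -0.17  2.07 -0.    1.25 -1.98]
2879 [ 0.3774 -0.2723  0.1813]
```

```bash
python3 -m pendant '[{"dx":-0.1,"dy":0.2,"dz":5,"twist":0},{"dx":-0.1,"dy":0.2,"dz":10,"twist":0},{"dx":-0.1,"dy":0.2,"dz":15,"twist":0},{"dx":-0.1,"dy":0.2,"dz":16.5,"twist":0},{"dx":-0.1,"dy":0.2,"dz":16.5,"twist":0},{"dx":-0.1,"dy":0.2,"dz":16.5,"twist":0}]' 0 20
python3 - <<'E'
from h import *
to((.4184,-.2168,.048),163.8)
to((.4184,-.2168,.048),163.8)
E
```

```text
time: 10.4
eef_pos: [0.4207, -0.2166, 0.0654]
tcp_rot: [0.141, 0.99, -0.001, 0.002]
contact_force: [0.1, -1.1, -0.7]
opening: 0.464
finger_force: 41.0
t 10.4 pos [ 0.4207 -0.2166  0.0654] yaw_x 163.8 toolz [ 0.003 -0.002 -1.   ] d cm [ 0.22 -0.08  1.74] twist -0.0 F [ 0.1 -1.1 -0.7] open 0.464 ff 41.0 q [-0.69  0.05  2.18  0.    0.91 -1.98]
t 10.4 pos [ 0.4207 -0.2166  0.0654] yaw_x 163.8 toolz [ 0.003 -0.002 -1.   ] d cm [ 0.22 -0.08  1.74] twist -0.0 F [ 0.1 -1.1 -0.7] open 0.464 ff 41.0 q [-0.69  0.05  2.18  0.    0.91 -1.98]
```

```bash
python3 -m pendant '[{"dx":0.1,"dy":0,"dz":1.0,"twist":0},{"dx":0.1,"dy":0,"dz":1.7,"twist":0},{"dx":0.1,"dy":0,"dz":1.7,"twist":0},{"dx":-0.4,"dy":0,"dz":1.7,"twist":0},{"dx":-0.8,"dy":0,"dz":1.7,"twist":0},{"dx":-1.2,"dy":0,"dz":1.7,"twist":0}]'
python3 - <<'E'
from h import *
to((.4463,-.2248,.048),163.8)
E
```

```text
time: 11.15
eef_pos: [0.4271, -0.2177, 0.0454]
tcp_rot: [0.14, 0.99, 0.002, -0.006]
contact_force: [-11.3, 1.7, 5.6]
opening: 0.465
finger_force: 41.9
t 11.15 pos [ 0.4271 -0.2177  0.0454] yaw_x 163.9 toolz [-0.012  0.005 -1.   ] d cm [-2.04 -0.15 -0.29] twist 0.1 F [-11.3   1.7   5.6] open 0.465 ff 41.9 q [-0.68  0.11  2.16 -0.    0.88 -1.97]
```

```bash
python3 -m pendant '[{"dx":-0.4,"dy":0,"dz":-0.2,"twist":0},{"dx":-0.8,"dy":0,"dz":-0.2,"twist":0},{"dx":-1.2,"dy":0,"dz":-0.2,"twist":0},{"dx":-1.5,"dy":0,"dz":-0.2,"twist":0},{"dx":-1.5,"dy":0,"dz":-0.2,"twist":0}]'
python3 - <<'E'
from h import *
to((.4463,-.2248,.048),163.8)
c=shot('side'); save(c,'pics/s5.png',(290,90,410,190),6)
E
```

```text
time: 11.78
eef_pos: [0.4412, -0.2216, 0.0467]
tcp_rot: [0.14, 0.99, 0.002, -0.006]
contact_force: [-8.5, 1.0, 1.8]
opening: 0.463
finger_force: 41.6
t 11.78 pos [ 0.4412 -0.2216  0.0467] yaw_x 163.9 toolz [-0.012  0.005 -1.   ] d cm [-0.57 -0.16 -0.14] twist 0.1 F [-8.5  1.   1.8] open 0.463 ff 41.6 q [-0.67  0.14  2.13 -0.    0.89 -1.96]
```

View pics/s5.png

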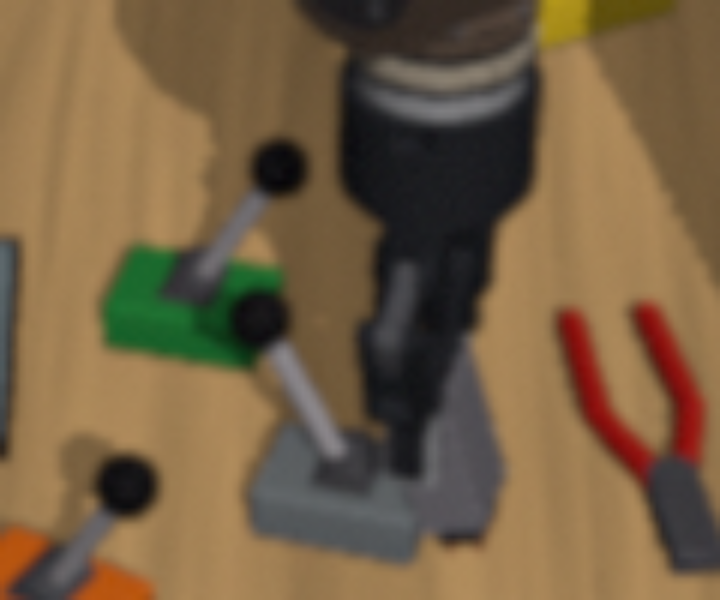

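The crop shows the timer leaning, with its foot held back by the block at about (460,530) and its top moving with the fingers. The lever is still OFF at (260,318). I estimate the tilt at about 22 degrees, so I'll push a little more, then back off, lift and measure.

```bash
python3 -m pendant '[{"dx":-0.3,"dy":0,"dz":0,"twist":0},{"dx":-0.6,"dy":0,"dz":0,"twist":0},{"dx":-0.6,"dy":0,"dz":0,"twist":0}]'
python3 - <<'E'
from h import *
to((.4463,-.2248,.048),163.8)
E
python3 -m pendant '[{"dx":0.8,"dy":0,"dz":0,"twist":0},{"dx":1.6,"dy":0,"dz":0,"twist":0},{"dx":1.6,"dy":0,"dz":-5,"twist":0},{"dx":1.6,"dy":0,"dz":-10,"twist":0},{"dx":1.6,"dy":0,"dz":-15,"twist":0},{"dx":1.6,"dy":0,"dz":-18,"twist":0},{"dx":1.6,"dy":0,"dz":-18,"twist":0}]' - 60
python3 - <<'E'
from h import *
to((.46,-.10,.235),90)
E
```

```text
time: 12.2
eef_pos: [0.4466, -0.2231, 0.0462]
tcp_rot: [0.14, 0.99, 0.002, -0.006]
contact_force: [-8.9, 0.5, 1.2]
opening: 0.463
finger_force: 41.3
t 12.2 pos [ 0.4466 -0.2231  0.0462] yaw_x 163.9 toolz [-0.012  0.005 -1.   ] d cm [-0.01 -0.17 -0.18] twist 0.1 F [-8.9  0.5  1.2] open 0.463 ff 41.3 q [-0.67  0.15  2.12 -0.    0.89 -1.95]
time: 13.08
eef_pos: [0.437, -0.2217, 0.2319]
tcp_rot: [0.141, 0.99, -0.002, 0.004]
contact_force: [0.1, 0.3, -2.3]
opening: 0.462
finger_force: 62.0
t 13.07 pos [ 0.437  -0.2217  0.2319] yaw_x 163.8 toolz [ 0.007 -0.005 -1.   ] d cm [ 1.19 12.33 -0.36] twist 73.8 F [ 0.1  0.3 -2.3] open 0.462 ff 62.0 q [-0.68 -0.14  2.02  0.    1.25 -1.96]
```

```bash
python3 -m pendant '[{"dx":0.2,"dy":2,"dz":0,"twist":10},{"dx":0.4,"dy":4,"dz":0,"twist":20},{"dx":0.6,"dy":6,"dz":0,"twist":30},{"dx":0.8,"dy":8,"dz":0,"twist":40},{"dx":1,"dy":10,"dz":0,"twist":50},{"dx":1.2,"dy":12,"dz":0,"twist":60},{"dx":1.2,"dy":12.3,"dz":0,"twist":70},{"dx":1.2,"dy":12.3,"dz":0,"twist":73.8},{"dx":1.2,"dy":12.3,"dz":0,"twist":73.8}]'
cat > tilt.py <<'E'
from h import *
import sys
np.set_printoptions(precision=4,suppress=True)
s=ctrl.get_state(); p=s['eef_pos']; Rt=R.from_quat(s['tcp_rot'])
c=shot('side'); W=cloud(c); save(c,sys.argv[1])
L=Rt.inv().apply((W-p).reshape(-1,3)).reshape(W.shape)   # tool coords
D=c['depth']; im=c['img'].astype(int)
m=(abs(L[...,1])<.016)&(abs(L[...,0])<.06)&(L[...,2]<.04)&(L[...,2]>-.005)
P=L[m]
for _ in range(4):
    q=P.mean(0); n=np.linalg.svd(P-q)[2][2]; n*=np.sign(n[0]); r=(P-q)@n; P=P[abs(r)<max(.0015,1.5*r.std())]
a=np.degrees(np.arctan2(-n[2],n[0])); print('pts',m.sum(),len(P),'centroid tool',q,'normal tool',n,'std',r.std(),'tilt',a)
e=[np.sign(n[0]),0,0]
E
python3 tilt.py pics/s6.png; python3 -c "
from h import *
to((.46,-.1,.235),90)
im=cv2.imread('pics/s6.png'); K=None
c=shot('side'); s=ctrl.get_state(); q=c['Rw'].T@(s['eef_pos']-c['t']); k=c['camera_matrix']; u=int(k[0][2]-k[0][0]*q[0]/q[2]);v=int(k[1][2]+k[1][1]*q[1]/q[2]);print(u,v)
cv2.imwrite('pics/s6c.png',cv2.resize(im[max(0,v-55):v+45,u-60:u+60],None,fx=6,fy=6))"
```

```text
time: 14.2
eef_pos: [0.4574, -0.0986, 0.2261]
tcp_rot: [0.707, 0.707, -0.001, -0.002]
contact_force: [0.1, -0.0, -1.4]
opening: 0.462
finger_force: 62.1
pts 279 147 centroid tool [0.0314 0.0001 0.0129] normal tool [ 0.9772 -0.0093 -0.2119] std 0.0011196557575654503 tilt 12.235289645786409
t 14.25 pos [ 0.4575 -0.0987  0.2265] yaw_x 90.0 toolz [-0.002  0.001 -1.   ] d cm [-0.13  0.24 -0.85] twist 0.0 F [-0.3 -0.4 -0.5] open 0.462 ff 62.1 q [-0.43 -0.18  2.07  0.    1.25 -0.43]
356 131
```

View pics/s6c.png

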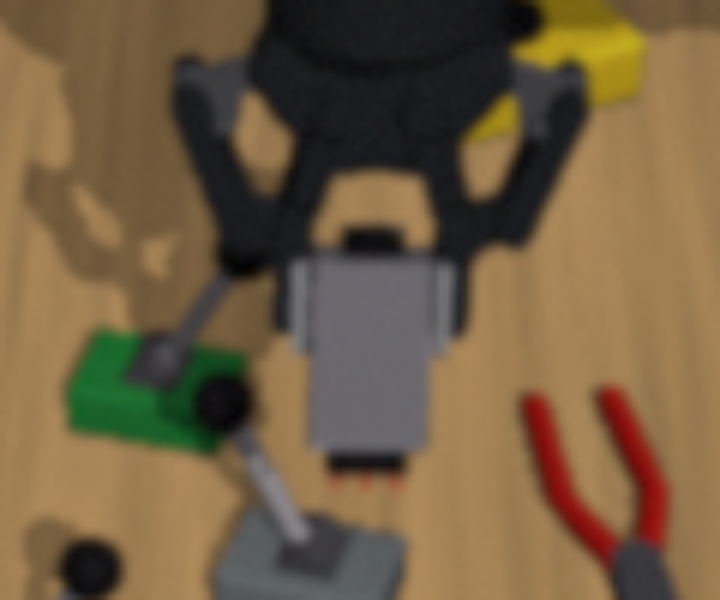

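The crop shows the timer with its broad face toward the side camera, from (310,255) to (425,450), and its pins at the bottom near (365,480). My plane fit mixed in the foot and the background. I'll refit on the body face only.

```bash
cat > tilt.py <<'E'
from h import *
np.set_printoptions(precision=4,suppress=True)
s=ctrl.get_state(); p=s['eef_pos']; Rt=R.from_quat(s['tcp_rot'])
c=shot('side'); W=cloud(c); L=Rt.inv().apply((W-p).reshape(-1,3)).reshape(W.shape)
m=(abs(L[...,1])<.015)&(abs(L[...,0])<.06)&(L[...,2]<.045)&(L[...,2]>-.05)
P=L[m]
for z in np.arange(-.05,.045,.005):
    k=(P[:,2]>=z)&(P[:,2]<z+.005)
    if k.any(): print(round(z*1e3),k.sum(),np.percentile(P[k,0]*1e3,[10,50,90]).round(1))
Q=P[(P[:,2]>-.03)&(P[:,2]<.018)]
for _ in range(6):
    f=np.polyfit(Q[:,2],Q[:,0],1); r=Q[:,0]-np.polyval(f,Q[:,2]); k=abs(r)<max(.002,2*r.std()); Q=Q[k]
print(len(Q),'tilt',np.degrees(np.arctan(f[0])),'x at z0',f[1],'std',r.std())
q=Q.mean(0); n=np.linalg.svd(Q-q)[2][2]; print('normal',n*np.sign(n[0]))
E
python3 tilt.py
```

```text
-50 2 [4.8 5.4 5.9]
-45 41 [-1.7  4.7  9.6]
-40 63 [ 3.6 10.3 15.9]
-35 47 [-1.9 14.6 17.2]
-30 40 [13.6 16.6 19.5]
-25 43 [15.2 19.  21.5]
-20 38 [17.6 20.1 24. ]
-15 42 [19.1 23.6 25.4]
-10 39 [22.6 25.2 27.8]
-5 39 [24.5 27.8 29.2]
0 37 [26.3 28.8 31.2]
5 41 [27.6 30.7 33.5]
10 39 [28.1 32.3 35.3]
15 40 [32.2 34.6 37. ]
20 17 [32.5 33.  35.1]
25 35 [31.6 33.7 36.6]
30 15 [32.8 33.7 35.7]
35 6 [30.8 32.1 36.6]
322 tilt 21.399648874783466 x at z0 0.027853460678359247 std 0.001704274470399499
normal [ 0.929   0.0057 -0.37  ]
```

```bash
python3 -c "
from h import *
to((.4329,-.221,.235),163.8)"
python3 -m pendant '[{"dx":-2,"dy":-0.4,"dz":0,"twist":-9},{"dx":-4,"dy":-0.8,"dz":0,"twist":-18},{"dx":-6,"dy":-1.2,"dz":0,"twist":-28},{"dx":-8,"dy":-1.6,"dz":0,"twist":-38},{"dx":-10,"dy":-2,"dz":0,"twist":-48},{"dx":-12.2,"dy":-2.4,"dz":0,"twist":-58},{"dx":-12.2,"dy":-2.4,"dz":0,"twist":-68},{"dx":-12.2,"dy":-2.4,"dz":0,"twist":-73.8},{"dx":-12.2,"dy":-2.4,"dz":0,"twist":-73.8}]' 0 35
python3 -c "
from h import *
to((.4329,-.221,.06),163.8)"
```

```text
t 14.35 pos [ 0.4578 -0.099   0.2273] yaw_x 90.0 toolz [-0.001  0.001 -1.   ] d cm [-12.2   -2.5   -0.78] twist -73.8 F [ 0.1  0.2 -1.1] open 0.46 ff 62.1 q [-0.43 -0.18  2.07  0.    1.25 -0.43]
time: 15.48
eef_pos: [0.4341, -0.2212, 0.2279]
tcp_rot: [0.142, 0.99, 0.0, -0.0]
contact_force: [-0.8, 0.2, -0.6]
opening: 0.46
finger_force: 62.1
t 15.47 pos [ 0.4341 -0.2212  0.2279] yaw_x 163.7 toolz [-0.  0. -1.] d cm [ 0.11 -0.02 16.79] twist -0.1 F [-0.8  0.2 -0.6] open 0.46 ff 62.1 q [-0.68 -0.13  2.03  0.    1.25 -1.97]
```

```bash
python3 -m pendant '[{"dx":0,"dy":0,"dz":5,"twist":0},{"dx":0,"dy":0,"dz":10,"twist":0},{"dx":0,"dy":0,"dz":15,"twist":0},{"dx":0,"dy":0,"dz":16.5,"twist":0},{"dx":0,"dy":0,"dz":16.5,"twist":0}]'
python3 -c "
from h import *
to((.4540,-.2270,.0475),163.8)"
```

```text
time: 16.1
eef_pos: [0.4341, -0.221, 0.0631]
tcp_rot: [0.141, 0.99, 0.0, -0.001]
contact_force: [0.1, 0.6, -0.8]
opening: 0.458
finger_force: 62.1
t 16.1 pos [ 0.4341 -0.221   0.0631] yaw_x 163.7 toolz [-0.001  0.001 -1.   ] d cm [-2.08 -0.02  1.56] twist -0.1 F [ 0.1  0.6 -0.8] open 0.458 ff 62.1 q [-0.68  0.09  2.15  0.    0.91 -1.97]
```

```bash
python3 -m pendant '[{"dx":0,"dy":0,"dz":1,"twist":0},{"dx":-0.3,"dy":0,"dz":1.5,"twist":0},{"dx":-0.8,"dy":0,"dz":1.5,"twist":0},{"dx":-1.2,"dy":0,"dz":1.5,"twist":0},{"dx":-1.6,"dy":0,"dz":1.5,"twist":0},{"dx":-2.0,"dy":0,"dz":1.5,"twist":0},{"dx":-2.4,"dy":0,"dz":1.5,"twist":0},{"dx":-2.6,"dy":0,"dz":1.5,"twist":0},{"dx":-2.6,"dy":0,"dz":1.5,"twist":0}]'
python3 -c "
from h import *
to((.4554,-.2274,.0475),163.8)"
```

```text
time: 17.23
eef_pos: [0.4542, -0.2269, 0.0468]
tcp_rot: [0.14, 0.99, 0.001, -0.008]
contact_force: [-12.4, -0.4, 2.7]
opening: 0.46
finger_force: 62.3
t 17.23 pos [ 0.4542 -0.2269  0.0468] yaw_x 164.0 toolz [-0.015  0.005 -1.   ] d cm [-0.13 -0.02 -0.07] twist 0.2 F [-12.4  -0.4   2.7] open 0.46 ff 62.3 q [-0.66  0.17  2.1  -0.01  0.89 -1.95]
```

```bash
python3 -m pendant '[{"dx":0.8,"dy":0,"dz":0,"twist":0},{"dx":1.8,"dy":0,"dz":0,"twist":0},{"dx":1.8,"dy":0,"dz":-5,"twist":0},{"dx":1.8,"dy":0,"dz":-10,"twist":0},{"dx":1.8,"dy":0,"dz":-15,"twist":0},{"dx":1.8,"dy":0,"dz":-20,"twist":0},{"dx":1.8,"dy":0,"dz":-20,"twist":0}]' 0 70
python3 -m pendant '[{"dx":0.0,"dy":2,"dz":0,"twist":10},{"dx":0,"dy":4,"dz":0,"twist":20},{"dx":0,"dy":6,"dz":0,"twist":30},{"dx":0,"dy":8,"dz":0,"twist":40},{"dx":0,"dy":10,"dz":0,"twist":50},{"dx":0,"dy":12,"dz":0,"twist":60},{"dx":0,"dy":12,"dz":0,"twist":70},{"dx":0,"dy":12,"dz":0,"twist":73.8},{"dx":0,"dy":12,"dz":0,"twist":73.8},{"dx":0,"dy":12,"dz":0,"twist":73.8}]'
python3 tilt.py; python3 - <<'E'
from h import *
np.set_printoptions(precision=4,suppress=True)
to((.55,-.1,.26),90)
# cam stand yaw from first top/side clouds: dark base plate + lens ring centre
for n,(a,b,d,e) in (('top',(318,90,380,158)),('side',(185,175,255,255))):
    W=np.load(n+'1.npy'); im=cv2.imread(f'pics/{n}1.png'); hsv=cv2.cvtColor(im,cv2.COLOR_BGR2HSV); v,u=np.mgrid[:480,:640]
    m=(u>=a)&(u<d)&(v>=b)&(v<e)&(W[...,2]>.004)&(W[...,2]<.02)&(hsv[...,1]<70)
    print(n,m.sum(),W[m].mean(0),cv2.minAreaRect((W[m][:,:2]*1000).astype(np.float32)))
E
```

```text
time: 18.1
eef_pos: [0.4442, -0.2249, 0.2545]
tcp_rot: [0.141, 0.99, -0.003, 0.006]
contact_force: [-0.0, -0.1, -1.9]
opening: 0.46
finger_force: 70.8
time: 19.35
eef_pos: [0.4751, -0.108, 0.2475]
tcp_rot: [0.707, 0.707, -0.0, -0.0]
contact_force: [-0.0, 1.0, -1.2]
opening: 0.461
finger_force: 70.7
-50 3 [4.2 4.7 5.1]
-45 44 [ 0.9  5.2 11.1]
-40 63 [-2.1 11.3 14.7]
-35 52 [11.7 14.7 19. ]
-30 49 [14.2 18.  21.1]
-25 47 [17.8 21.1 23.8]
-20 41 [20.6 23.6 26.8]
-15 45 [23.8 26.4 30.1]
-10 43 [26.4 29.5 31.9]
-5 46 [28.5 31.8 35.8]
0 41 [32.4 34.8 38.1]
5 41 [34.8 36.9 40.4]
10 40 [35.9 39.7 41.9]
15 25 [37.5 39.3 42.7]
20 39 [37.6 40.6 43.9]
25 16 [38.8 40.3 42.6]
30 11 [40.2 41.7 42.9]
361 tilt 28.588218710357236 x at z0 0.033129604787111556 std 0.0018612940150674066
normal [ 0.875  -0.0007 -0.4842]
t 19.4 pos [ 0.4752 -0.108   0.2477] yaw_x 90.0 toolz [-0.001  0.    -1.   ] d cm [ 0.8   7.48 -1.23] twist 0.0 F [-0.2  0.2 -1. ] open 0.461 ff 70.7 q [-0.43 -0.15  2.01  0.    1.29 -0.43]
top 1202 [ 0.7447 -0.0253  0.013 ] ((752.722412109375, -30.029335021972656), (110.10381317138672, 99.14684295654297), 4.594801425933838)
side 1249 [ 0.7492 -0.0162  0.0099] ((752.3101806640625, -26.61331558227539), (107.88423156738281, 106.0728988647461), 4.540278911590576)
```

```bash
python3 - <<'E'
from h import *
np.set_printoptions(precision=4,suppress=True)
A=shot('top');B=shot('side')
for z in (.116,.117): print(plane(A,353.36,122.95,z),plane(B,229.68,192.49,z))
to((.60,-.0373,.2509),4.6)
E
```

```text
[ 0.7224 -0.0325  0.116 ] [ 0.72   -0.0299  0.116 ]
[ 0.7221 -0.0324  0.117 ] [ 0.7197 -0.0288  0.117 ]
t 19.5 pos [ 0.4754 -0.1081  0.2481] yaw_x 90.0 toolz [-0.  0. -1.] d cm [ 7.09 12.46 -0.28] twist 85.4 F [-0.  -0.7 -2. ] open 0.456 ff 70.7 q [-0.43 -0.15  2.01  0.    1.29 -0.43]
```

```bash
python3 -m pendant '[{"dx":0.8,"dy":1.4,"dz":0,"twist":10},{"dx":1.6,"dy":2.8,"dz":0,"twist":20},{"dx":2.4,"dy":4.2,"dz":0,"twist":30},{"dx":3.2,"dy":5.6,"dz":0,"twist":40},{"dx":4,"dy":7,"dz":0,"twist":50},{"dx":4.8,"dy":8.4,"dz":0,"twist":60},{"dx":5.6,"dy":9.8,"dz":0,"twist":70},{"dx":6.4,"dy":11.2,"dz":0,"twist":80},{"dx":7.1,"dy":12.5,"dz":-0.3,"twist":85.4},{"dx":7.1,"dy":12.5,"dz":-0.3,"twist":85.4}]'
python3 - <<'E'
from h import *
np.set_printoptions(precision=4,suppress=True)
to((.6363,-.038,.2409),4.6)
c=shot('wrist'); save(c,'pics/w7.png'); W=cloud(c); np.save('w7.npy',W)
hsv=cv2.cvtColor(c['img'],cv2.COLOR_RGB2HSV); m=(hsv[...,2]>170)&(hsv[...,1]<50)&(abs(W[...,0]-.722)<.04)&(abs(W[...,1]+.031)<.04)&(W[...,2]>.08)
P=W[m]; print(m.sum(),P.mean(0),P.min(0),P.max(0)); n=np.linalg.svd(P-P.mean(0))[2][2]; print(n*np.sign(n[2]))
v,u=np.nonzero(m); e=cv2.fitEllipse(cv2.convexHull(np.c_[u,v].astype(np.int32))); print(e, plane(c,*e[0],.1165))
E
```

```text
time: 20.75
eef_pos: [0.601, -0.0369, 0.2513]
tcp_rot: [0.999, 0.041, 0.0, -0.0]
contact_force: [-0.6, 0.2, -1.7]
opening: 0.46
finger_force: 70.7
t 20.75 pos [ 0.601  -0.0369  0.2513] yaw_x 4.7 toolz [ 0.  0. -1.] d cm [3.51 0.4  1.04] twist 0.1 F [-0.6  0.2 -1.7] open 0.46 ff 70.7 q [-0.23  0.11  1.74  0.    1.29  1.26]
2065 [ 0.7281 -0.029   0.1141] [ 0.7007 -0.0581  0.0824] [0.7601 0.0036 0.129 ]
[-0.3977  0.2678  0.8776]
((321.7728271484375, 69.23589324951172), (69.16980743408203, 90.43685913085938), 138.16888427734375) [ 0.7279 -0.0276  0.1165]
```

View pics/w7.png

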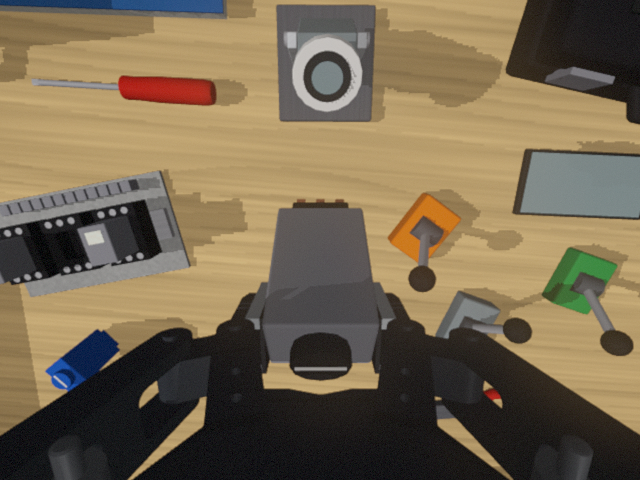

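The wrist view shows the lens ring centred near (327,76) and straight above the timer, whose pins are at (322,203). My white mask also caught the upright at (290,40), so I'll refine the ring and take the timer's face from the same view.

```bash
python3 - <<'E'
from h import *
np.set_printoptions(precision=4,suppress=True)
im=cv2.imread('pics/w7.png'); W=np.load('w7.npy'); hsv=cv2.cvtColor(im,cv2.COLOR_BGR2HSV)
m=((hsv[...,2]>170)&(hsv[...,1]<50)).astype(np.uint8); m[:36]=0;m[114:]=0;m[:,:291]=0;m[:,363:]=0
m=cv2.morphologyEx(m,cv2.MORPH_OPEN,np.ones((5,5)))
cn=max(cv2.findContours(m,cv2.RETR_EXTERNAL,cv2.CHAIN_APPROX_NONE)[0],key=cv2.contourArea); e=cv2.fitEllipse(cn); print(e)
P=W[m>0]; P=P[np.isfinite(P[:,0])]
for _ in range(5):
    q=P.mean(0); n=np.linalg.svd(P-q)[2][2]; r=(P-q)@n; P=P[abs(r)<max(.0015,2*r.std())]
n*=np.sign(n[2]); print('ring n',n,'mean',q,'std',r.std())
s=ctrl.get_state(); p=s['eef_pos']; Rt=R.from_quat(s['tcp_rot'])
c=shot('wrist'); d=ray(c,*e[0]); lens=c['t']+d*((q-c['t'])@n)/(d@n); print('lens',lens)
W=cloud(c); L=Rt.inv().apply((W-p).reshape(-1,3)).reshape(W.shape)
F=L[215:315,290:350].reshape(-1,3)
F=F[(F[:,2]<.02)&(F[:,2]>-.03)]
for _ in range(5):
    f=np.polyfit(F[:,2],F[:,0],1); r=F[:,0]-np.polyval(f,F[:,2]); F=F[abs(r)<max(.0015,2*r.std())]
q=F.mean(0); n=np.linalg.svd(F-q)[2][2]; print('face',len(F),'tilt',np.degrees(np.arctan(f[0])),'x0',f[1],'n',n*np.sign(n[0]),'std',r.std())
row=L[205:225,322]; print(np.c_[np.arange(205,225),row])
g=L[240:260,:]; k=(abs(L[...,2])<.01)&(L[...,0]>.02)&(L[...,0]<.05); print('y range',np.percentile(L[k][:,1],[1,99]))
E
```

```text
((326.5594787597656, 73.70826721191406), (68.47296142578125, 72.64371490478516), 178.26918029785156)
ring n [-0.4986 -0.0373  0.866 ] mean [ 0.726  -0.0307  0.1159] std 0.0006564259309059928
lens [ 0.7247 -0.0318  0.1151]
face 4525 tilt 29.056579912777078 x0 0.035288671780255694 n [ 0.8738  0.0019 -0.4863] std 0.0005053393069223266
[[205.       0.0422   0.0008   0.0198]
 [206.       0.0415   0.0008   0.021 ]
 [207.       0.041    0.0008   0.0208]
 [208.       0.042    0.0007   0.0117]
 [209.       0.0417   0.0007   0.011 ]
 [210.       0.0412   0.0007   0.0109]
 [211.       0.041    0.0007   0.0095]
 [212.       0.0406   0.0007   0.009 ]
 [213.       0.0404   0.0007   0.0078]
 [214.       0.04     0.0007   0.0074]
 [215.       0.0395   0.0007   0.0078]
 [216.       0.0392   0.0007   0.0068]
 [217.       0.0388   0.0007   0.0065]
 [218.       0.0383   0.0007   0.0064]
 [219.       0.0381   0.0007   0.0052]
 [220.       0.0378   0.0007   0.0046]
 [221.       0.0377   0.0007   0.0029]
 [222.       0.0371   0.0007   0.0037]
 [223.       0.0366   0.0007   0.0038]
 [224.       0.0363   0.0007   0.0029]]
y range [-0.0194  0.0193]
```

```bash
python3 -c "
from h import *
to((.6353,-.0385,.2383),4.5)"
python3 -m pendant '[{"dx":1.2,"dy":0.2,"dz":0.4,"twist":0},{"dx":2.4,"dy":0.4,"dz":0.9,"twist":0},{"dx":3.4,"dy":0.45,"dz":1.3,"twist":0},{"dx":3.4,"dy":0.45,"dz":1.3,"twist":0},{"dx":3.4,"dy":0.45,"dz":1.3,"twist":0},{"dx":3.4,"dy":0.45,"dz":1.3,"twist":0}]'
python3 - <<'E'
from h import *
np.set_printoptions(precision=4,suppress=True)
to((.6353,-.0385,.2383),4.5)
s=ctrl.get_state(); Rt=R.from_quat(s['tcp_rot']); F=s['eef_pos']+Rt.apply([.034,0,.0275])
lens=np.array([.724,-.0317,.1155]); n=np.array([-.4986,-.0373,.866]); d=F-lens
print('pin',F,'dist',d@n,'lateral',d-(d@n)*n,'angle',np.degrees(np.arccos(-Rt.apply([.486,0,.874])@n)),'dq',abs(s['dq']).max())
c=shot('side'); save(c,'pics/s8.png',(140,60,440,285),2.6)
E
```

```text
t 20.85 pos [ 0.6002 -0.0373  0.251 ] yaw_x 4.7 toolz [-0.001 -0.    -1.   ] d cm [3.49 0.41 1.27] twist 0.2 F [-0.1  0.6 -1. ] open 0.459 ff 70.7 q [-0.23  0.11  1.74 -0.    1.29  1.26]
time: 21.6
eef_pos: [0.6347, -0.0389, 0.2386]
tcp_rot: [0.999, 0.04, 0.0, 0.0]
contact_force: [-0.5, -0.5, -1.3]
opening: 0.459
finger_force: 70.7
t 21.6 pos [ 0.6347 -0.0389  0.2386] yaw_x 4.6 toolz [ 0. -0. -1.] d cm [ 0.07 -0.03  0.03] twist 0.1 F [-0.5 -0.5 -1.3] open 0.459 ff 70.7 q [-0.22  0.2   1.67 -0.    1.27  1.27]
pin [ 0.6686 -0.0362  0.2111] dist 0.11058393882910011 lateral [-0.0003 -0.0003 -0.0002] angle 0.8848155242838931 dq 0.0040598762207011575
```

View pics/s8.png

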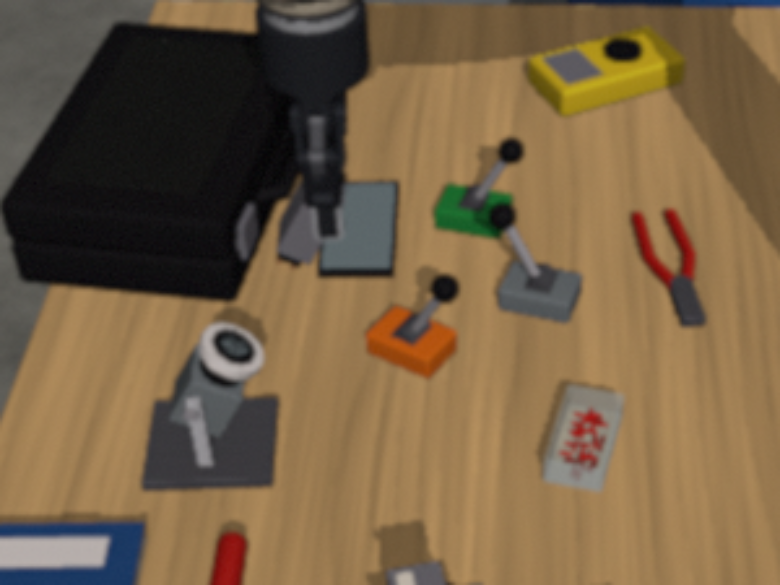

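The timer is held tilted over the lens ring (ring at (232,350), timer at (300,230)). The isolator's ball at (502,215) leans to the far side, and nothing else has moved. I'll check the lever angle once, then hand in.

```bash
python3 - <<'E'
from h import *
c=shot('side'); W=cloud(c); V=c['img'].max(-1)
m=(V<70)&(abs(W[...,0]-.508)<.03)&(abs(W[...,1]+.24)<.03)&(W[...,2]>.075)&(W[...,2]<.12); P=W[m]
b=np.array([P[:,0].mean(),P[:,1].mean()-.003]); l=(b-[.4713,-.232])@[.961,-.276]; print(m.sum(),b,'lean~',np.arcsin(l/.08))
if m.sum()>15 and l>.033: ctrl.sign_off(); print('signed')
E
```

```text
85 [ 0.50840653 -0.23885421] lean~ 0.4885989624780258
the job is handed in; nothing more can be done
signed
```

Job handed in at about 22 s of the 45 s limit. The lever is fully OFF (measured lean 0.49 rad, stop at 0.5), and the timer is still gripped at rest, pin face 11 cm from the glass, within 1 mm of centre and 1 degree of square, its long side level. The other two relays and the loose items were not touched.

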